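# Release the locker tray with the pin

## Task

Turn the turret plate on the blue locker counter-clockwise to its next stop, so that its hole lies over the tray's hidden catch. Then reach through the hole with the orange-handled pin and press the catch down so that the tray springs out, and put the pin back upright in its stand, fully home. Leave the tray out, the turret in that stop, and the other things on the bench alone.

Things in the scene. Friction and masses are not known exactly. Their poses are not given: they have to be found in the camera images.
- locker: blue steel locker fixed to the bench, 240 mm deep (x), 200 wide (y), 100 high; origin: centre of its underside; front (tray side) is -x, z up. A round turret plate on its lid turns about the vertical through the origin. Marks on the lid outside the plate's rim show its three stops: red straight back (+x), over the catch; white 45 degrees either side. The plate covers the lid's 24 mm hole over the catch
- turret (a joint): turret plate angle, rad, growing counter-clockwise seen from above. Sprung stops at 0, 0.785 and 1.571; let go, it pulls itself into the nearest (about 0.15 N m takes it over the hump between). It starts in the stop at 0, its hole at the white mark on the locker's -y side; at 0.785, the next stop, its hole is at the red mark, over the catch
- turret_grip (a point): point on the turret's axis inside its orange grip bar, 133 mm above the bench, 26 above the plate. The bar is 56 mm long, 16 wide, 38 high, its top 145 mm above the bench. The frame turns with the plate: x along the bar towards the plate's hole, z up
- turret_hole (a point): centre of the access hole in the turret plate (18 mm across, 48 mm from the axis), at the plate's upper face, 107 mm above the bench; turns with the plate, a bare metal disc 140 mm across and 6 mm thick
- catch_hole (a point): fixed point of the locker straight over the catch, 107 mm above the bench (the level of the plate's upper face): where the plate's hole has to be, and where the pin goes straight down
- catch (a joint): how far the hidden red catch is pressed down, m: 0 up, 0.012 at its stop. Its flat top (30 by 46 mm) is 86 mm above the bench at 0: 21 mm below the plate's upper face. Its spring pushes up with 3 N at first, 4 to 10 N when fully down. Pressed more than 0.007 it lets the tray go; it springs back up by itself
- tray (a joint): how far the tray has come out of the locker's front, m: 0 closed and latched, 0.07 all the way out. A spring throws it out by itself, within about a second, once the catch lets go; the catch does not stop it again
- tray_front (a point): middle of the tray's grey front, 60 mm above the bench; a steel bar handle stands 27 mm out from it. The front travels 70 mm with the tray
- pin: release pin, upright in its stand: steel shaft 8 mm thick with a tapered tip, then a flange 32 mm across, then a round orange handle 24 mm thick; 150 mm long, about 160 g. Origin at the tip, z up: shaft 0 to 80 mm, flange 80 to 86, handle 86 to 150. In the stand its tip is 10 mm above the bench and the flange lies on the stand's top
- pin_tip (a point): the pin's tip, the same point as its origin
- stand: square plywood block fixed to the bench, 90 mm by 90 mm, 90 mm high, with an upright hole 17 mm across right through its middle; origin at the centre of its underside
- stand_hole (a point): centre of the mouth of the stand's hole, 90 mm above the bench
- screwdriver: bystander: a screwdriver, loose on the bench, to be left alone; origin at its underside
- wrench: bystander: a spanner, loose on the bench, to be left alone; origin at its underside
- hammer: bystander: a hammer, loose on the bench, to be left alone; origin at its underside
- spraycan: bystander: a red spray can, 66 mm across, 190 mm tall, standing, loose on the bench, to be left alone; origin at its underside
- tape: bystander: a roll of yellow tape, 100 mm across, 25 mm high, lying flat, loose on the bench, to be left alone; origin at its underside
- cog: bystander: a steel chain sprocket, about 130 mm across, 8 mm thick, lying flat behind the stand, loose on the bench, to be left alone; origin at its underside
- socket: bystander: a steel wrench socket, 32 mm across, 65 mm tall, standing near the pin's stand, loose on the bench, to be left alone; origin at its underside

How it is judged:
By the outcome, as a careful person would: the job done as asked, in the order asked, and still so for the second after the job is handed in, with the robot touching nothing.
It also fails if it takes over 69 s, if anything falls off the work surface, if the arm or the gripper's body presses on something with over 40 N, if the wrist force passes 120 N, or if a joint passes its speed limit or range.

## Robot

A 6-joint arm with a two-finger parallel gripper is mounted at the origin on the work surface. World frame = base frame: x ahead of the robot, y to its left, z up, the work surface at z = 0. Lengths are in m, angles in degrees, forces in N, time in s.
With the tool pointing down it reaches from about 0.325 to 0.875 m from the base axis. Payload 4.4 kg.
Tool frame: the origin (TCP) lies at the very end of the fingers, on their centre line; the grasp point (between the pads) lies pinch_z behind it (pinch_z is the distance from the TCP to the grasp point, in m); z points along the fingers, y is the direction in which the jaws open and shut (so a half turn about z gives the same grasp; the last joint's range is limited). The gripper opens to 85 mm and grips with 20 to 120 N. Pads are 22 mm wide; open, the fingers measure 114 mm over their backs; the gripper's body (76 mm by 85 mm) begins 54 mm behind the grasp point. The pads swing forward as they close: fully open they stand 13 mm farther back than shut.
Start: joints at [68.268, 11.837, 88.321, -0, 79.842, -8.623], TCP at [0.13, 0.56, 0.231] pointing down, gripper open.
Joint ranges: [-156.59, 156.59], [-49.26, 127.26], [12.9, 141.05], [-63.56, 243.56], [4.71, 150.69], [-161.64, 161.64]. Speed limits (degrees/s): [159.86, 159.86, 180, 180, 180, 180].

## Interface

Orientations are given as [roll, pitch, yaw] about the fixed x, y, z axes, in that order (R = Rz(yaw) Ry(pitch) Rx(roll)).
In Python, from plant import get_obs, read_camera, calibration, sign_off, pinch_z gives the robot as it stands.
- The arm moves only by the tool move_arm, never from a script. Its argument "motion" is a list of rows, each an object of numbers: "tx", "ty", "tz": the shift along the tool's x, y, z in mm; "yaw": the turn about the tool's z in rad. In form: [{"tx": .., "ty": .., "tz": .., "yaw": ..}, ...]. A call has 1 to 5 rows; each row is the pose to reach, as a shift and turn from the pose measured when the call began, along the tool's axes at that moment; what a row does not reach only later rows make up. A row lasts 1/12 s, in which the tool goes at most 41.7 mm and 7.16 degrees, less where a joint would pass 70% of its speed; a pose out of reach is approached as far as the arm can. A call with a gripper value outside its range is refused whole. "grip" is the opening, from 0 (shut) to 1 (fully open), set as the call begins (left out, the last holds). The fingers move at their own pace and stop on an object; "newtons" is the grip in N (left out, the last holds). Time passes only in rows, so rows that repeat a pose let the fingers close. It gives the time, the measured TCP pose, the force and the opening at its end, in the units of the state.
- get_obs(): the state, without advancing time (a new reading comes with each control period).
- read_camera(name): name is "side" or "top" or "wrist"; returns the picture (420x560x3 uint8, red, green, blue); there is no depth.
- calibration(name): a dict with "K" (3x3 intrinsics, pixels), "k1" (the pictures are not rectified: a ray, as slopes to the right and down, at radius r is drawn at 1 + k1 r^2 times it, then the intrinsics apply), "R" (3x3) and "t" (3): a world point X has camera coordinates R X + t; the wrist camera has in their place "tool_from_camera" (4x4, takes a point from camera to tool coordinates, whose origin is the TCP and whose axes are the flange's). Camera axes: x right, y down, z forward; pixel columns grow to the right and rows downward; lengths in m; the calibration is good to about 2 mm. A picture is of the moment at which its call begins: read the wrist's pose just before it. calibration takes no time and is no camera call.
- sign_off(): hands the job in, once; it reports no verdict.
The state is a dict: "clock": time; "joints": joint angles; "qd": joint speeds; "joint_torque": joint torques, N m; "tcp_pos": TCP position; "eef_rot": TCP orientation; "force": force on the tool from outside, world axes, zero at the start; "ft_torque": the same for the moment, N m; "grip_width": finger opening in m.
Only numpy, scipy, OpenCV 4.12 (cv2) and the standard library are available. Lean on these libraries where they do the work, as an engineer would, in place of code of your own. Each camera call takes 0.05 s, during which the arm holds its last target.

## Working session

There is one attempt and no reset: what is moved stays moved. The work goes in short steps, Python scripts to look and compute and a tool call to move; the robot and the scene stay as the last step left them, time stands still between calls to the robot, and variables do not carry over. Pictures are saved under pics/ and viewed, and the job is handed in when it is done.

Besides the shell and the picture viewer there is one more tool, called by a JSON object that holds its "fn" and its "kwargs", one argument or row to a line. move_arm: Moves the arm, as the interface text tells. Its arguments: {"type":"object","properties":{"motion":{"type":"array","items":{"type":"object","properties":{"tx":{"type":"number"},"ty":{"type":"number"},"tz":{"type":"number"},"yaw":{"type":"number"}}}},"grip":{"type":"number"},"newtons":{"type":"number"}},"required":["motion"]}

```bash
mkdir -p pics; cat > h.py <<'E'
import numpy as np, cv2
from plant import get_obs, read_camera, calibration, sign_off, pinch_z
from scipy.spatial.transform import Rotation as Ro
def snap(n,f):
    im=read_camera(n); cv2.imwrite('pics/'+f,cv2.cvtColor(im,cv2.COLOR_RGB2BGR)); return im
def cam(n,o=None):
    c=calibration(n)
    if 'R' in c: return np.array(c['K']),c['k1'],np.array(c['R']),np.array(c['t'])
    o=o or get_obs(); T=np.eye(4); T[:3,:3]=Ro.from_euler('xyz',o['eef_rot'],degrees=True).as_matrix(); T[:3,3]=o['tcp_pos']
    M=np.linalg.inv(T@np.array(c['tool_from_camera'])); return np.array(c['K']),c['k1'],M[:3,:3],M[:3,3]
def ray(C,uv):
    K,k1,R,t=C
    d=cv2.undistortPoints(np.array([[uv]],float),K,np.array([k1,0,0,0.]))[0,0]
    return -R.T@t, R.T@np.array([d[0],d[1],1])
def onz(C,uv,z):
    o,d=ray(C,uv); return o+d*(z-o[2])/d[2]
def proj(C,X):
    K,k1,R,t=C
    return cv2.projectPoints(np.array(X,float).reshape(-1,1,3),cv2.Rodrigues(R)[0],t,K,np.array([k1,0,0,0.]))[0][:,0]
E
python3 - <<'E'
from h import *
print(get_obs(),pinch_z)
for n in('top','side','wrist'): snap(n,n+'0.png'); print(n,calibration(n))
E
```

```text
{'clock': 0.0, 'joints': array([ 6.82694537e+01,  1.18864235e+01,  8.84046413e+01, -1.11914980e-03,
        7.98420176e+01, -8.62360026e+00]), 'qd': array([-0.07522711, -0.04421281, -0.03695984,  0.13972968,  0.22073551,
       -0.13005579]), 'joint_torque': array([-1.43906080e-03, -3.83052635e+01, -2.91586107e+01, -3.54792073e-04,
        1.09556704e-02,  1.48195483e-05]), 'tcp_pos': array([0.13013097, 0.55930214, 0.23010553]), 'eef_rot': array([-1.79868257e+02, -1.88659947e-02,  1.66893231e+02]), 'force': array([-0.26713828,  0.34489381, -0.26101693]), 'ft_torque': array([-0.01226911,  0.04164221,  0.03671823]), 'grip_width': 0.085800076385815} 0.0187
top {'K': array([[415.69973544,   0.        , 288.09966561],
       [  0.        , 415.69973544, 217.52563662],
       [  0.        ,   0.        ,   1.        ]]), 'k1': -0.00963481682470556, 'R': array([[ 0.00998057, -0.9998528 ,  0.01395557],
       [-0.99884081, -0.01062575, -0.04694806],
       [ 0.04708943, -0.01347082, -0.99879984]]), 't': array([0.00155995, 0.56164543, 1.30916973])}
side {'K': array([[467.7728174 ,   0.       
[... 207 characters left out ...]
  [-0.14275546,  0.57262732, -0.80729104],
       [ 0.22520984, -0.77545652, -0.58987093]]), 't': array([0.53712494, 0.17430516, 1.22397816])}
wrist {'K': array([[303.20408313,   0.        , 278.15204937],
       [  0.        , 303.20408313, 203.1728112 ],
       [  0.        ,   0.        ,   1.        ]]), 'k1': -0.050681803121537035, 'tool_from_camera': array([[ 1.26373898e-03, -9.63386031e-01, -2.68115195e-01,
         6.75342783e-02],
       [ 9.99999199e-01,  1.19865661e-03,  4.06425823e-04,
        -1.14871221e-04],
       [-7.01669109e-05, -2.68115494e-01,  9.63386774e-01,
        -1.42489024e-01],
       [ 0.00000000e+00,  0.00000000e+00,  0.00000000e+00,
         1.00000000e+00]])}
```

View pics/top0.png

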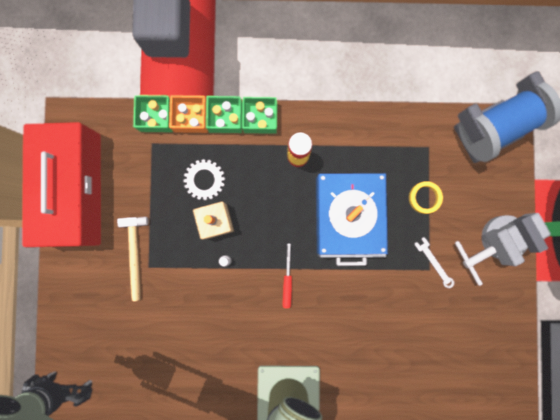

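View pics/side0.png

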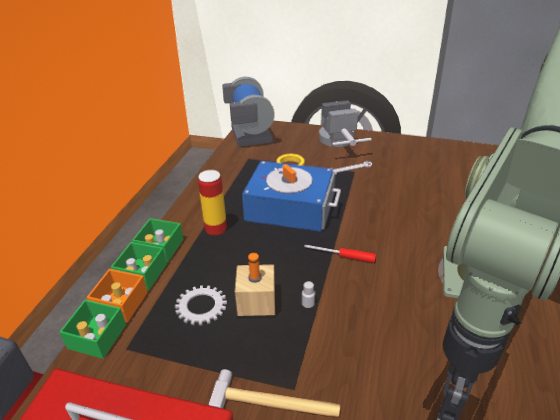

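View pics/wrist0.png

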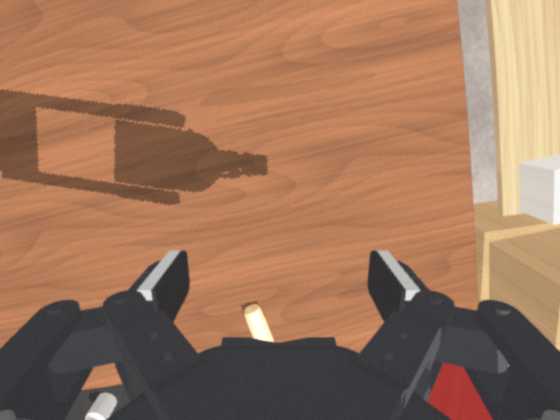

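The top view has world +x up and +y left. The locker is near (353,215), the stand and pin near (212,220), the cog at (204,180), the socket at (225,261) and the spray can at (300,148). Next I measure with masks.

```bash
cat > m.py <<'E'
from h import *
im=cv2.cvtColor(cv2.imread('pics/top0.png'),cv2.COLOR_BGR2RGB); C=cam('top')
hsv=cv2.cvtColor(im,cv2.COLOR_RGB2HSV)
def big(m):
    cs,_=cv2.findContours(m.astype(np.uint8),cv2.RETR_EXTERNAL,cv2.CHAIN_APPROX_NONE); return max(cs,key=cv2.contourArea)
def roi(m,x0,x1,y0,y1):
    r=np.zeros_like(m); r[y0:y1,x0:x1]=m[y0:y1,x0:x1]; return r
H,S,V=[hsv[...,i].astype(int) for i in range(3)]
b=big(roi((H>100)&(H<125)&(S>120)&(V>60),300,400,160,270))
P=np.array([onz(C,p[0],0.1)[:2] for p in b]); r=cv2.minAreaRect((P*1000).astype(np.float32)); print('locker',r, cv2.contourArea(b))
w=big(roi((S<60)&(V>150),325,380,188,240)); 
e=cv2.fitEllipse(cv2.convexHull(w)); print('plate px',e, onz(C,e[0],0.107))
o=roi((H<20)&(S>150)&(V>150),335,375,200,225); ys,xs=np.nonzero(o); print('bar px',xs.mean(),ys.mean(),onz(C,(xs.mean(),ys.mean()),0.14))
Q=np.array([onz(C,(x,y),0.14)[:2] for x,y in zip(xs,ys)]); u,s,vt=np.linalg.svd(Q-Q.mean(0)); print('bar dir',np.degrees(np.arctan2(vt[0,1],vt[0,0])),s, len(xs))
st=big(roi((H>10)&(H<28)&(S>50)&(V>130),185,240,195,245)); P=np.array([onz(C,p[0],0.09)[:2] for p in st]); print('stand',cv2.minAreaRect((P*1000).astype(np.float32)))
o=roi((H<14)&(S>170)&(V>120),195,225,205,230); ys,xs=np.nonzero(o); print('pin px',xs.mean(),ys.mean(),onz(C,(xs.mean(),ys.mean()),0.16),onz(C,(xs.mean(),ys.mean()),0.13),len(xs),xs.min(),xs.max(),ys.min(),ys.max())
for n,uv,z in(('can',(300,142),.19),('socket',(225,261),.06),('cog',(204,180),.008)): print(n,onz(C,uv,z))
c=cv2.resize(im[130:280,180:400],None,fx=3.6,fy=3.6,interpolation=cv2.INTER_CUBIC); cv2.imwrite('pics/topz.png',c[...,::-1])
s=cv2.imread('pics/side0.png')[150:330,180:380]; cv2.imwrite('pics/sidez.png',cv2.resize(s,None,fx=3.3,fy=3.3,interpolation=cv2.INTER_CUBIC))
E
python3 m.py
```

```text
locker ((573.735107421875, -181.40797424316406), (239.18687438964844, 208.60906982421875), 0.5266985893249512) 5397.0
plate px ((352.6894836425781, 211.6837921142578), (49.871150970458984, 50.923126220703125), 155.3072052001953) [ 0.57654748 -0.18267348  0.107     ]
bar px 352.7631578947368 214.78947368421052 [ 0.56550188 -0.17732015  0.14      ]
bar dir 133.3366365981277 [0.07894088 0.0369659 ] 38
stand ((548.6231689453125, 235.84756469726562), (96.46141052246094, 100.90336608886719), 15.881821632385254)
pin px 211.83333333333334 220.0 [0.54540345 0.22436416 0.16      ] [0.54658084 0.22945471 0.13      ] 6 211 213 218 222
can [ 0.7638681  -0.02126177  0.19      ]
socket [0.42470477 0.1989814  0.06      ]
cog [0.67917283 0.27757196 0.008     ]
```

```bash
ls pics
```

```text
side0.png
sidez.png
top0.png
topz.png
wrist0.png
```

View pics/topz.png

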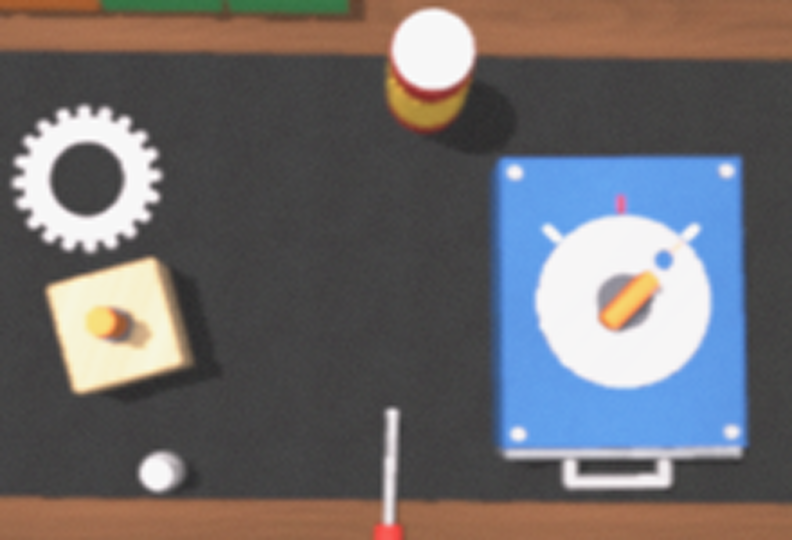

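View pics/sidez.png

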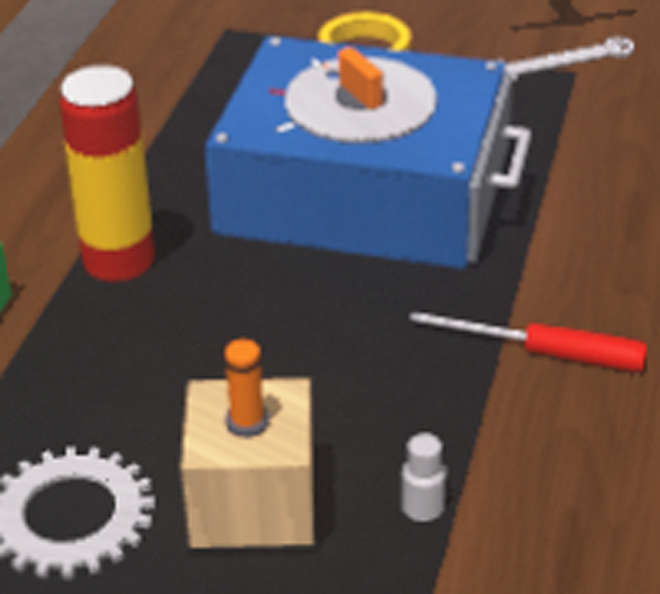

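The pin is upright in its stand. The plate's bar and hole point to about -45 deg, as expected. I'll do the turret first, by hovering over it and looking with the wrist camera.

```bash
cat >> h.py <<'E'
def go(x,y,z,yaw=None,n=None):
    o=get_obs(); R=Ro.from_euler('xyz',o['eef_rot'],degrees=True)
    d=R.inv().apply(np.array([x,y,z])-o['tcp_pos'])*1000
    dy=0 if yaw is None else -((yaw-o['eef_rot'][2]+180)%360-180)
    print('t',o['clock'],'pos',o['tcp_pos'].round(4),'rot',o['eef_rot'].round(2),'F',o['force'].round(1),'w',round(o['grip_width'],4))
    print('shift mm',d.round(1),'yaw rad',round(np.radians(dy),3),'rows',max(np.linalg.norm(d)/41.7,abs(dy)/7.16).round(1))
E
python3 -c "
from h import *
go(.575,-.182,.23,135)"
```

```text
t 0.15 pos [0.1302 0.5594 0.2303] rot [-1.7989e+02 -1.0000e-02  1.6689e+02] F [-0.3 -0.4 -0.2] w 0.0851
shift mm [-601.4 -621.2    1.3] yaw rad 0.557 rows 20.7
```

{"fn": "move_arm", "kwargs": {
  "motion": [
    {"tx": -600,"ty": -620,"tz": 0},
    {"tx": -600,"ty": -620,"tz": 0},
    {"tx": -600,"ty": -620,"tz": 0},
    {"tx": -600,"ty": -620,"tz": 0},
    {"tx": -600,"ty": -620,"tz": 0}
  ],
  "grip": 1
}}

```text
invalid input
```

{"fn": "move_arm", "kwargs": {
  "motion": [
    {"tx": -29,"ty": -30,"tz": 0,"yaw": 0},
    {"tx": -58,"ty": -60,"tz": 0,"yaw": 0},
    {"tx": -87,"ty": -90,"tz": 0,"yaw": 0},
    {"tx": -116,"ty": -120,"tz": 0,"yaw": 0},
    {"tx": -145,"ty": -150,"tz": 0,"yaw": 0}
  ],
  "grip": 1
}}

```text
clock: 0.57
tcp_pos: [0.2373, 0.3793, 0.2302]
eef_rot: [-179.9, -0.0, 167.0]
force: [1.0, -0.3, 0.4]
grip_width: 0.0856
```

{"fn": "move_arm", "kwargs": {
  "motion": [
    {"tx": -29,"ty": -30,"tz": 0,"yaw": 0.05},
    {"tx": -58,"ty": -60,"tz": 0,"yaw": 0.1},
    {"tx": -87,"ty": -90,"tz": 0,"yaw": 0.15},
    {"tx": -116,"ty": -120,"tz": 0,"yaw": 0.2},
    {"tx": -145,"ty": -150,"tz": 0,"yaw": 0.25}
  ]
}}

```text
clock: 0.98
tcp_pos: [0.344, 0.2002, 0.2304]
eef_rot: [-179.9, 0.0, 152.5]
force: [0.9, 0.1, 0.2]
grip_width: 0.0854
```

```bash
python3 -c "
from h import *
go(.575,-.182,.23,135)"
```

```text
t 0.9833 pos [0.344  0.2002 0.2304] rot [-1.7989e+02  3.0000e-02  1.5251e+02] F [0.9 0.1 0.2] w 0.0854
shift mm [-381.4 -232.4    1.1] yaw rad 0.306 rows 10.7
```

{"fn": "move_arm", "kwargs": {
  "motion": [
    {"tx": -35,"ty": -21,"tz": 0,"yaw": 0},
    {"tx": -70,"ty": -42,"tz": 0,"yaw": 0},
    {"tx": -105,"ty": -64,"tz": 0,"yaw": 0},
    {"tx": -140,"ty": -85,"tz": 0,"yaw": 0},
    {"tx": -175,"ty": -106,"tz": 0,"yaw": 0}
  ]
}}

```text
clock: 1.4
tcp_pos: [0.4507, 0.0234, 0.2307]
eef_rot: [-179.9, 0.0, 152.5]
force: [0.5, 1.6, -0.1]
grip_width: 0.0858
```

{"fn": "move_arm", "kwargs": {
  "motion": [
    {"tx": -35,"ty": -21,"tz": 0,"yaw": 0.06},
    {"tx": -70,"ty": -42,"tz": 0,"yaw": 0.12},
    {"tx": -105,"ty": -64,"tz": 0,"yaw": 0.18},
    {"tx": -140,"ty": -85,"tz": 0,"yaw": 0.24},
    {"tx": -175,"ty": -106,"tz": 0,"yaw": 0.31}
  ]
}}

```text
clock: 1.82
tcp_pos: [0.5573, -0.1535, 0.2304]
eef_rot: [-179.9, 0.0, 134.5]
force: [0.4, 1.0, 1.0]
grip_width: 0.0851
```

```bash
python3 -c "
from h import *
go(.575,-.182,.23,135)"
```

```text
t 1.8167 pos [ 0.5573 -0.1535  0.2304] rot [-1.7991e+02  1.0000e-02  1.3449e+02] F [0.4 1.  1. ] w 0.0851
shift mm [-32.8  -7.3   0.4] yaw rad -0.009 rows 0.8
```

{"fn": "move_arm", "kwargs": {
  "motion": [
    {"tx": -33,"ty": -7,"tz": 0,"yaw": 0},
    {"tx": -33,"ty": -7,"tz": 0,"yaw": 0},
    {"tx": -33,"ty": -7,"tz": 0,"yaw": 0}
  ]
}}

```text
clock: 2.07
tcp_pos: [0.5754, -0.1836, 0.2292]
eef_rot: [-179.9, -0.1, 134.3]
force: [-0.9, 0.0, -0.3]
grip_width: 0.0853
```

```bash
python3 -c "
from h import *
go(.575,-.182,.23,135)
snap('wrist','wrist1.png')"
```

```text
t 2.0667 pos [ 0.5754 -0.1836  0.2292] rot [-1.7988e+02 -1.0000e-01  1.3434e+02] F [-0.9  0.  -0.3] w 0.0853
shift mm [ 1.4  0.8 -0.8] yaw rad -0.012 rows 0.1
```

View pics/wrist1.png

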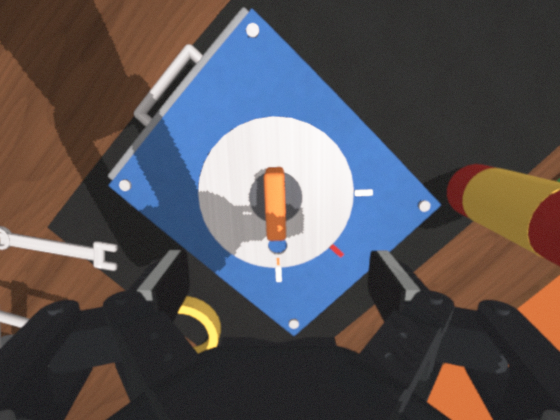

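The bar is in view at about (276,203), with the hole at (278,246), the red mark at (337,251), and the plate rim spanning x 198–354. Now I measure the axis and the yaw.

```bash
cat > m2.py <<'E'
from h import *
C=cam('wrist')
im=cv2.cvtColor(cv2.imread('pics/wrist1.png'),cv2.COLOR_BGR2HSV); H,S,V=[im[...,i].astype(int) for i in range(3)]
def cen(m,x0,x1,y0,y1):
    ys,xs=np.nonzero(m[y0:y1,x0:x1]); return xs.mean()+x0,ys.mean()+y0,len(xs)
# plate rim: upper plane points, hull of low-saturation region
m=np.zeros(V.shape,np.uint8); m[100:275,190:362]=((S<70)&(V>90))[100:275,190:362]
m=cv2.morphologyEx(m,cv2.MORPH_OPEN,np.ones((9,9)))
cs,_=cv2.findContours(m,cv2.RETR_EXTERNAL,cv2.CHAIN_APPROX_NONE); h=cv2.convexHull(max(cs,key=cv2.contourArea))
P=np.array([onz(C,p[0],.107)[:2] for p in h])
A=np.c_[2*P,np.ones(len(P))]; s=np.linalg.lstsq(A,(P**2).sum(1),rcond=None)[0]; print('plate c',s[:2],'r',np.sqrt(s[2]+s[:2]@s[:2]))
e=cv2.fitEllipse(h); print(e,onz(C,e[0],.107))
w=(S<60)&(V>150); R=[]
for u,v in((252,30),(125,186),(425,206),(294,325)):
    c=cen(w,u-12,u+12,v-12,v+12); X=onz(C,c[:2],.1); R.append(X[:2]); print('rivet',c,X)
R=np.array(R); print('rivet centre',R.mean(0))
d1=R[2]-R[0]; d2=R[3]-R[1]; d3=R[0]-R[1]; d4=R[2]-R[3]
for d in(d1,d2,d3,d4): print(np.linalg.norm(d),np.degrees(np.arctan2(d[1],d[0])))
r=cen(((H<8)|(H>170))&(S>100),325,350,240,262); print('red',r,onz(C,r[:2],.1))
hb=cen((H>100)&(H<125)&(S>100),266,290,238,254); print('hole',hb,onz(C,hb[:2],.104))
o=(H<18)&(S>150); ys,xs=np.nonzero(o[160:242,255:295]); print('bar px',xs.min()+255,xs.max()+255,ys.min()+160,ys.max()+160)
E
python3 m2.py
```

```text
plate c [ 0.57300616 -0.18371575] r 0.07021723207411919
((275.5006103515625, 191.60740661621094), (151.26223754882812, 155.6553497314453), 91.98821258544922) [ 0.56975821 -0.18032812  0.107     ]
rivet (np.float64(251.59872611464968), np.float64(29.076433121019107), 157) [ 0.46160353 -0.09782761  0.1       ]
rivet (np.float64(123.39166666666667), np.float64(183.875), 120) [ 0.46495089 -0.27520079  0.1       ]
rivet (np.float64(424.1530612244898), np.float64(205.8469387755102), 98) [ 0.68035904 -0.09298758  0.1       ]
rivet (np.float64(293.34177215189874), np.float64(323.65822784810126), 79) [ 0.68418679 -0.27051023  0.1       ]
rivet centre [ 0.57277506 -0.18413155]
0.21880904658882744 1.2674807131463879
0.21928607423601457 1.225659369605822
0.17740475973835199 91.08114690329147
0.1775639110397981 91.23522121366534
red (np.float64(336.24615384615385), np.float64(250.27692307692308), 65) [ 0.65412081 -0.18197333  0.1       ]
hole (np.float64(277.2051282051282), np.float64(245.89102564102564), 156) [ 0.6085979  -0.21774604  0.104     ]
bar px 264 285 168 239
```

```bash
python3 -c "
from h import *
go(.573,-.184,.117,136.2)"
```

```text
t 2.1167 pos [ 0.5749 -0.1821  0.2294] rot [-1.7989e+02 -1.3000e-01  1.3443e+02] F [0.7 0.1 0.3] w 0.0852
shift mm [ -0.3  -2.5 112.4] yaw rad -0.031 rows 2.7
```

{"fn": "move_arm", "kwargs": {
  "motion": [
    {"tx": 0,"ty": -2.5,"tz": 25,"yaw": -0.03},
    {"tx": 0,"ty": -2.5,"tz": 55,"yaw": -0.03},
    {"tx": 0,"ty": -2.5,"tz": 85,"yaw": -0.03},
    {"tx": 0,"ty": -2.5,"tz": 105,"yaw": -0.03},
    {"tx": 0,"ty": -2.5,"tz": 112,"yaw": -0.03}
  ]
}}

```text
clock: 2.53
tcp_pos: [0.5692, -0.1806, 0.1133]
eef_rot: [-179.8, -0.6, 136.3]
force: [-1.5, -0.1, -0.1]
grip_width: 0.0851
```

```bash
python3 -c "
from h import *
go(.573,-.184,.117,136.2)"
```

```text
t 2.5333 pos [ 0.5692 -0.1806  0.1133] rot [-179.76   -0.59  136.25] F [-1.5 -0.1 -0.1] w 0.0851
shift mm [-5.1  0.2 -3.8] yaw rad 0.001 rows 0.2
```

{"fn": "move_arm", "kwargs": {
  "motion": [
    {"tx": -4,"ty": 0,"tz": -3,"yaw": 0},
    {"tx": -4,"ty": 0,"tz": -3,"yaw": 0},
    {"tx": -4,"ty": 0,"tz": -3,"yaw": 0}
  ]
}}

```text
clock: 2.78
tcp_pos: [0.5735, -0.1835, 0.1185]
eef_rot: [-179.8, -0.4, 136.3]
force: [0.4, 0.2, 0.7]
grip_width: 0.0855
```

```bash
python3 -c "
from h import *
go(.573,-.184,.117,136.2)"
```

```text
t 2.7833 pos [ 0.5735 -0.1835  0.1185] rot [-179.82   -0.39  136.3 ] F [0.4 0.2 0.7] w 0.0855
shift mm [ 0.  -0.7  1.5] yaw rad 0.002 rows 0.0
```

Close on the bar.

{"fn": "move_arm", "kwargs": {
  "motion": [
    {"tx": 0,"ty": -0.5,"tz": 1,"yaw": 0},
    {"tx": 0,"ty": -0.5,"tz": 1,"yaw": 0},
    {"tx": 0,"ty": -0.5,"tz": 1,"yaw": 0},
    {"tx": 0,"ty": -0.5,"tz": 1,"yaw": 0},
    {"tx": 0,"ty": -0.5,"tz": 1,"yaw": 0}
  ],
  "grip": 0,
  "newtons": 40
}}

```text
clock: 3.2
tcp_pos: [0.5733, -0.184, 0.1178]
eef_rot: [-179.8, -0.4, 136.3]
force: [-0.4, -0.6, 0.8]
grip_width: 0.0257
```

{"fn": "move_arm", "kwargs": {
  "motion": [
    {"tx": 0,"ty": 0,"tz": 0,"yaw": 0},
    {"tx": 0,"ty": 0,"tz": 0,"yaw": 0},
    {"tx": 0,"ty": 0,"tz": 0,"yaw": 0}
  ]
}}

```text
clock: 3.45
tcp_pos: [0.5726, -0.1846, 0.1179]
eef_rot: [-179.7, -0.4, 136.3]
force: [-3.7, -2.4, 2.9]
grip_width: 0.0152
```

```bash
python3 -c "
from h import *
go(.573,-.184,.117,181.2)"
```

```text
t 3.45 pos [ 0.5726 -0.1846  0.1179] rot [-179.75   -0.4   136.27] F [-3.7 -2.4  2.9] w 0.0152
shift mm [0.1 0.7 0.9] yaw rad -0.784 rows 6.3
```

Gripped, at 15 mm width. Turn counter-clockwise, which is negative tool yaw.

{"fn": "move_arm", "kwargs": {
  "motion": [
    {"tx": 0,"ty": 0,"tz": 0,"yaw": -0.09},
    {"tx": 0,"ty": 0,"tz": 0,"yaw": -0.18},
    {"tx": 0,"ty": 0,"tz": 0,"yaw": -0.27},
    {"tx": 0,"ty": 0,"tz": 0,"yaw": -0.36},
    {"tx": 0,"ty": 0,"tz": 0,"yaw": -0.45}
  ]
}}

```text
clock: 3.87
tcp_pos: [0.5724, -0.1849, 0.1179]
eef_rot: [-179.9, -0.5, 162.3]
force: [-2.4, -1.5, 1.4]
grip_width: 0.0157
```

```bash
python3 -c "
from h import *
go(.573,-.184,.117,181.2)"
```

```text
t 3.8667 pos [ 0.5724 -0.1849  0.1179] rot [-179.93   -0.48  162.29] F [-2.4 -1.5  1.4] w 0.0157
shift mm [-0.3  1.   0.9] yaw rad -0.33 rows 2.6
```

{"fn": "move_arm", "kwargs": {
  "motion": [
    {"tx": 0,"ty": 0,"tz": 0,"yaw": -0.09},
    {"tx": 0,"ty": 0,"tz": 0,"yaw": -0.18},
    {"tx": 0,"ty": 0,"tz": 0,"yaw": -0.27},
    {"tx": 0,"ty": 0,"tz": 0,"yaw": -0.33},
    {"tx": 0,"ty": 0,"tz": 0,"yaw": -0.33}
  ]
}}

```text
clock: 4.28
tcp_pos: [0.5724, -0.185, 0.1179]
eef_rot: [179.9, -0.5, -178.7]
force: [-1.3, -1.9, 1.6]
grip_width: 0.0153
```

{"fn": "move_arm", "kwargs": {
  "motion": [
    {"tx": 0,"ty": 0,"tz": 0,"yaw": 0},
    {"tx": 0,"ty": 0,"tz": 0,"yaw": 0}
  ]
}}

```text
clock: 4.45
tcp_pos: [0.5724, -0.1851, 0.1179]
eef_rot: [179.9, -0.5, -178.8]
force: [-1.0, -0.5, 1.6]
grip_width: 0.015
```

```bash
python3 -c "
from h import *
go(.573,-.184,.117,181.2)"
```

```text
t 4.45 pos [ 0.5724 -0.1851  0.1179] rot [ 179.93   -0.47 -178.82] F [-1.  -0.5  1.6] w 0.015
shift mm [-0.6  1.   0.9] yaw rad -0.0 rows 0.0
```

{"fn": "move_arm", "kwargs": {
  "motion": [
    {"tx": 0,"ty": 0,"tz": 0,"yaw": 0},
    {"tx": 0,"ty": 0,"tz": 0,"yaw": 0},
    {"tx": 0,"ty": 0,"tz": 0,"yaw": 0},
    {"tx": 0,"ty": 0,"tz": 0,"yaw": 0},
    {"tx": 0,"ty": 0,"tz": 0,"yaw": 0}
  ],
  "grip": 1
}}

```text
clock: 4.87
tcp_pos: [0.5726, -0.1849, 0.1179]
eef_rot: [179.9, -0.5, -178.8]
force: [-0.2, -1.2, -0.3]
grip_width: 0.0746
```

{"fn": "move_arm", "kwargs": {
  "motion": [
    {"tx": 0,"ty": 0,"tz": -20,"yaw": 0},
    {"tx": 0,"ty": 0,"tz": -50,"yaw": 0},
    {"tx": 0,"ty": 0,"tz": -85,"yaw": 0},
    {"tx": 0,"ty": 0,"tz": -110,"yaw": 0},
    {"tx": 0,"ty": 0,"tz": -110,"yaw": 0}
  ]
}}

```text
clock: 5.28
tcp_pos: [0.5774, -0.1868, 0.2358]
eef_rot: [-179.7, 0.3, -178.8]
force: [0.9, -0.6, 0.4]
grip_width: 0.0855
```

```bash
python3 -c "
from h import *
go(.54,.233,.25,166.8)
snap('wrist','wrist2.png')"
```

```text
t 5.2833 pos [ 0.5774 -0.1868  0.2358] rot [-179.72    0.25 -178.82] F [ 0.9 -0.6  0.4] w 0.0855
shift mm [ 28.7 420.4 -16.4] yaw rad 0.251 rows 10.1
```

View pics/wrist2.png

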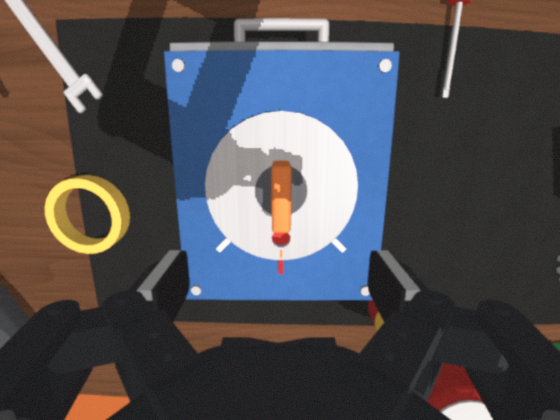

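The hole now sits at (281,239) with the red catch visible through it, so the turret is in the middle stop. Next is the pin.

{"fn": "move_arm", "kwargs": {
  "motion": [
    {"tx": 2,"ty": 40,"tz": -4,"yaw": 0},
    {"tx": 4,"ty": 81,"tz": -8,"yaw": 0},
    {"tx": 8,"ty": 122,"tz": -12,"yaw": 0},
    {"tx": 12,"ty": 163,"tz": -16,"yaw": 0},
    {"tx": 15,"ty": 204,"tz": -16,"yaw": 0}
  ]
}}

```text
clock: 5.75
tcp_pos: [0.556, 0.0193, 0.2475]
eef_rot: [-179.9, -0.0, -178.9]
force: [1.6, -0.3, -0.3]
grip_width: 0.0853
```

{"fn": "move_arm", "kwargs": {
  "motion": [
    {"tx": 2,"ty": 40,"tz": 0,"yaw": 0},
    {"tx": 4,"ty": 81,"tz": 0,"yaw": 0},
    {"tx": 8,"ty": 122,"tz": 0,"yaw": 0},
    {"tx": 12,"ty": 163,"tz": 0,"yaw": 0},
    {"tx": 13,"ty": 202,"tz": 0,"yaw": 0}
  ]
}}

```text
clock: 6.17
tcp_pos: [0.5372, 0.2231, 0.2454]
eef_rot: [-179.8, -0.2, -178.8]
force: [0.3, 0.2, -0.0]
grip_width: 0.0854
```

{"fn": "move_arm", "kwargs": {
  "motion": [
    {"tx": 0,"ty": 10,"tz": 0,"yaw": 0},
    {"tx": 0,"ty": 10,"tz": 0,"yaw": 0},
    {"tx": 0,"ty": 10,"tz": 0,"yaw": 0}
  ]
}}

```text
clock: 6.42
tcp_pos: [0.5361, 0.233, 0.2439]
eef_rot: [-179.8, -0.3, -178.8]
force: [-0.2, -0.4, -0.1]
grip_width: 0.0853
```

```bash
python3 -c "
from h import *
go(.545,.232,.25,180)
snap('wrist','wrist3.png')"
```

```text
t 6.4167 pos [0.5361 0.233  0.2439] rot [-179.76   -0.33 -178.75] F [-0.2 -0.4 -0.1] w 0.0853
shift mm [-8.8 -1.3 -6.2] yaw rad 0.022 rows 0.3
```

View pics/wrist3.png

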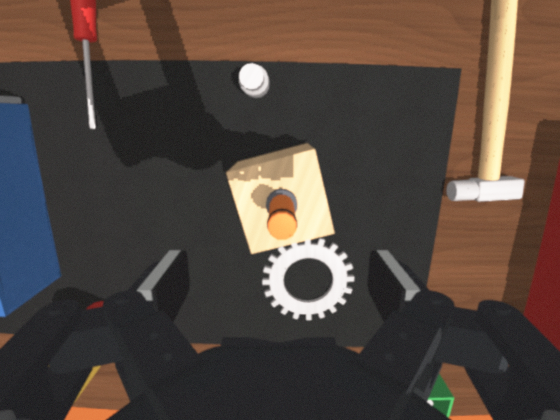

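The pin's top disc is at about (282,223), its flange near (281,203), and the stand's top corners are (316,146), (227,173), (250,252) and (333,235).

```bash
cat > m3.py <<'E'
from h import *
import sys
f=sys.argv[1]; C=cam('wrist')
bgr=cv2.imread('pics/'+f); im=cv2.cvtColor(bgr,cv2.COLOR_BGR2HSV); H,S,V=[im[...,i].astype(int) for i in range(3)]
m=np.zeros(V.shape,np.uint8); m[185:245,255:310]=((H<18)&(S>170)&(V>190))[185:245,255:310]
cs,_=cv2.findContours(m,cv2.RETR_EXTERNAL,cv2.CHAIN_APPROX_NONE); c=max(cs,key=cv2.contourArea)
P=np.array([onz(C,p[0],.16)[:2] for p in c]); (cx,cy),r=cv2.minEnclosingCircle((P*1000).astype(np.float32)); print('pin top',cx,cy,r,cv2.boundingRect(c))
m=np.zeros(V.shape,np.uint8); m[130:262,215:345]=((H>8)&(H<32)&(S>40)&(V>110))[130:262,215:345]|0
m=cv2.morphologyEx(m,cv2.MORPH_OPEN,np.ones((5,5)))
cs,_=cv2.findContours(m,cv2.RETR_EXTERNAL,cv2.CHAIN_APPROX_NONE); c=cv2.convexHull(max(cs,key=cv2.contourArea))
P=np.array([onz(C,p[0],.09)[:2] for p in c]); print('stand',cv2.minAreaRect((P*1000).astype(np.float32)))
z=cv2.resize(bgr[130:265,210:350],None,fx=4.3,fy=4.3,interpolation=cv2.INTER_CUBIC); cv2.imwrite('pics/z'+f,z)
E
python3 m3.py wrist3.png
```

```text
pin top 543.4358520507812 227.37501525878906 5.149867057800293 (268, 213, 10, 10)
stand ((548.1470336914062, 234.05859375), (98.5875244140625, 92.37418365478516), 16.000808715820312)
```

View pics/zwrist3.png

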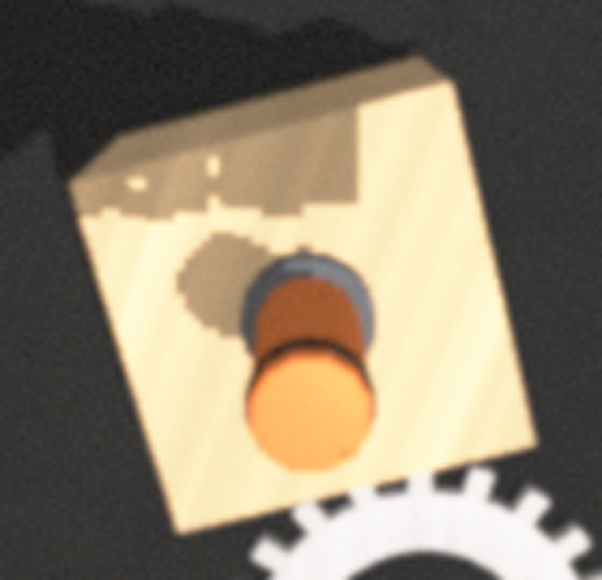

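```bash
python3 - <<'E'
from h import *
C=cam('wrist')
f=lambda p:(210+p[0]/4.3,130+p[1]/4.3)
print(onz(C,f((310,410)),.16),onz(C,f((309.5,318)),.096))
P=np.array([onz(C,f(p),.09) for p in((455,82),(70,180),(180,533),(537,443))]); print(P,P.mean(0)); print(np.linalg.norm(P-np.roll(P,1,0),axis=1))
go(.545,.229,.12,180)
E
```

```text
[0.54977676 0.23509498 0.16      ] [0.54981989 0.23551606 0.096     ]
[[0.49552394 0.2670663  0.09      ]
 [0.51975717 0.17965484 0.09      ]
 [0.60749392 0.20486689 0.09      ]
 [0.58173163 0.29166894 0.09      ]] [0.55112667 0.23581425 0.09      ]
[0.08964963 0.09070839 0.09128738 0.09054442]
t 6.4667 pos [0.5365 0.2321 0.2442] rot [-179.76   -0.3  -178.85] F [ 0.2 -0.1 -0.4] w 0.0852
shift mm [ -9.   -2.8 124.2] yaw rad 0.02 rows 3.0
```

```bash
python3 -c "
from h import *
go(.55,.2353,.108,180)"
```

```text
t 6.4667 pos [0.5365 0.2321 0.2442] rot [-179.76   -0.3  -178.85] F [ 0.2 -0.1 -0.4] w 0.0852
shift mm [-14.2   3.5 136.1] yaw rad 0.02 rows 3.3
```

{"fn": "move_arm", "kwargs": {
  "motion": [
    {"tx": -14,"ty": 3.5,"tz": 15,"yaw": 0.02},
    {"tx": -14,"ty": 3.5,"tz": 45,"yaw": 0.02},
    {"tx": -14,"ty": 3.5,"tz": 75,"yaw": 0.02},
    {"tx": -14,"ty": 3.5,"tz": 95,"yaw": 0.02},
    {"tx": -14,"ty": 3.5,"tz": 95,"yaw": 0.02}
  ]
}}

```text
clock: 6.88
tcp_pos: [0.5462, 0.232, 0.143]
eef_rot: [-179.5, -0.9, 179.8]
force: [-0.2, 0.6, -1.2]
grip_width: 0.0858
```

```bash
python3 -c "
from h import *
go(.55,.2353,.108,180)"
```

```text
t 6.8833 pos [0.5462 0.232  0.143 ] rot [-179.55   -0.95  179.82] F [-0.2  0.6 -1.2] w 0.0858
shift mm [-4.3  3.6 34.9] yaw rad -0.003 rows 0.8
```

```bash
python3 -c "
from h import *
for i in range(6): read_camera('wrist')
go(.55,.2353,.108,180)"
```

```text
t 7.1833 pos [0.5518 0.2354 0.1517] rot [-1.7982e+02 -4.0000e-02  1.7996e+02] F [0.3 0.5 0.9] w 0.0854
shift mm [ 1.8 -0.  43.7] yaw rad -0.001 rows 1.0
```

Settling restores the tool's tilt, so I'll end each descent with hold rows.

{"fn": "move_arm", "kwargs": {
  "motion": [
    {"tx": 2,"ty": 0,"tz": 15,"yaw": 0},
    {"tx": 2,"ty": 0,"tz": 30,"yaw": 0},
    {"tx": 2,"ty": 0,"tz": 43,"yaw": 0},
    {"tx": 2,"ty": 0,"tz": 43,"yaw": 0},
    {"tx": 2,"ty": 0,"tz": 43,"yaw": 0}
  ]
}}

```text
clock: 7.6
tcp_pos: [0.5494, 0.2353, 0.1084]
eef_rot: [-179.8, -0.1, 180.0]
force: [-0.9, 1.0, -0.0]
grip_width: 0.0855
```

```bash
python3 -c "
from h import *
for i in range(5): read_camera('wrist')
snap('side','side4.png');snap('wrist','wrist4.png')
go(.55,.2353,.108,180)"
```

```text
t 7.95 pos [0.5503 0.2355 0.1095] rot [-1.7984e+02  4.0000e-02  1.7997e+02] F [ 1.  -0.5 -1. ] w 0.0847
shift mm [ 0.3 -0.2  1.5] yaw rad -0.001 rows 0.0
```

View pics/wrist4.png

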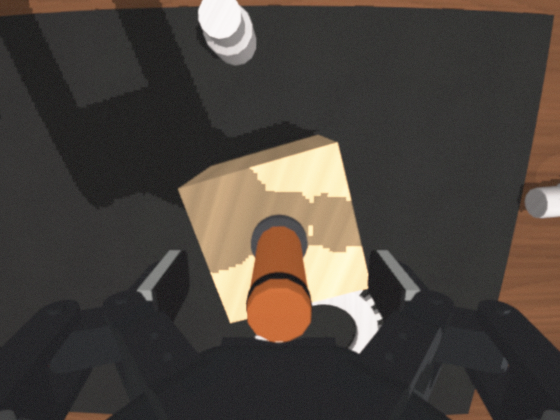

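The pin is centred between the fingers at column 279. Gripping.

{"fn": "move_arm", "kwargs": {
  "motion": [
    {"tx": 0,"ty": 0,"tz": 0,"yaw": 0},
    {"tx": 0,"ty": 0,"tz": 0,"yaw": 0},
    {"tx": 0,"ty": 0,"tz": 0,"yaw": 0},
    {"tx": 0,"ty": 0,"tz": 0,"yaw": 0},
    {"tx": 0,"ty": 0,"tz": 0,"yaw": 0}
  ],
  "grip": 0,
  "newtons": 60
}}

```text
clock: 8.37
tcp_pos: [0.5502, 0.2355, 0.1094]
eef_rot: [-179.8, 0.0, 180.0]
force: [0.7, -0.1, 0.9]
grip_width: 0.0255
```

{"fn": "move_arm", "kwargs": {
  "motion": [
    {"tx": 0,"ty": 0,"tz": 0,"yaw": 0},
    {"tx": 0,"ty": 0,"tz": 0,"yaw": 0},
    {"tx": 0,"ty": 0,"tz": 0,"yaw": 0}
  ]
}}

```text
clock: 8.62
tcp_pos: [0.5504, 0.2356, 0.1096]
eef_rot: [-179.9, 0.1, 180.0]
force: [-0.1, -0.2, 1.0]
grip_width: 0.0226
```

```bash
python3 -c "
from h import *
for i in range(3): read_camera('wrist')
go(.55,.2353,.23,180)"
```

```text
t 8.7667 pos [0.5504 0.2356 0.1096] rot [-1.7985e+02  6.0000e-02  1.7996e+02] F [-0.4  0.4  0.7] w 0.0221
shift mm [   0.3   -0.6 -120.4] yaw rad -0.001 rows 2.9
```

{"fn": "move_arm", "kwargs": {
  "motion": [
    {"tx": 0,"ty": 0,"tz": -20,"yaw": 0},
    {"tx": 0,"ty": 0,"tz": -45,"yaw": 0},
    {"tx": 0,"ty": 0,"tz": -75,"yaw": 0},
    {"tx": 0,"ty": 0,"tz": -105,"yaw": 0},
    {"tx": 0,"ty": 0,"tz": -135,"yaw": 0}
  ]
}}

```text
clock: 9.18
tcp_pos: [0.5493, 0.2356, 0.2447]
eef_rot: [-179.8, -0.1, 180.0]
force: [0.7, 0.8, -1.3]
grip_width: 0.0228
```

{"fn": "move_arm", "kwargs": {
  "motion": [
    {"tx": 0,"ty": 0,"tz": -20,"yaw": 0},
    {"tx": 0,"ty": 0,"tz": -20,"yaw": 0},
    {"tx": 0,"ty": 0,"tz": -20,"yaw": 0}
  ]
}}

```text
clock: 9.43
tcp_pos: [0.5497, 0.2357, 0.2651]
eef_rot: [-179.8, 0.0, 180.0]
force: [0.1, 0.2, -2.7]
grip_width: 0.0224
```

```bash
python3 -c "
from h import *
for i in range(3): read_camera('wrist')
snap('side','side5.png');snap('wrist','wrist5.png')
go(.6205,-.184,.27,180)
s=cv2.imread('pics/side5.png')[150:330,180:380]; cv2.imwrite('pics/side5z.png',cv2.resize(s,None,fx=3.3,fy=3.3,interpolation=cv2.INTER_CUBIC))"
```

```text
t 9.6833 pos [0.548  0.2352 0.2617] rot [-179.72   -0.38  179.96] F [-0.   0.7 -2.1] w 0.0228
shift mm [ -72.8 -419.2   -6.7] yaw rad -0.001 rows 10.2
```

View pics/side5z.png

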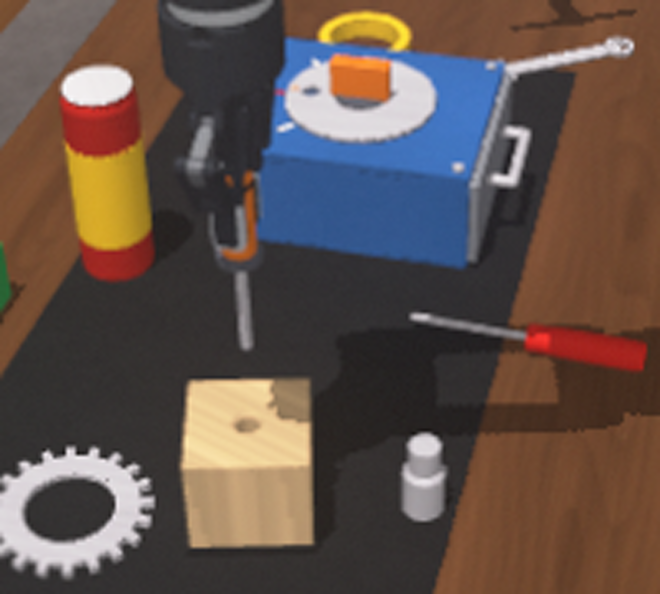

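View pics/wrist5.png

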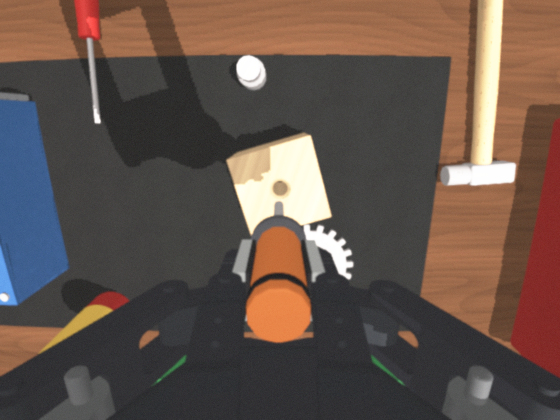

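The pin hangs straight from the gripper, with the tip at side px (255,254) and wrist px (279,206). The stand's empty hole is at wrist px (280,187). I'll check the tip offset.

```bash
python3 - <<'E'
from h import *
C=cam('wrist'); D=cam('side')
print('stand hole',onz(C,(280,187.5),.09), onz(D,(180+246/3.3,150+425/3.3),.09))
a,d=ray(D,(180+247/3.3,150+348/3.3)); b,e=ray(C,(278.7,205))
s=np.linalg.lstsq(np.c_[d,-e],b-a,rcond=None)[0]; print(a+d*s[0],b+e*s[1])
o=get_obs(); tip=Ro.from_euler('xyz',o['eef_rot'],degrees=True).apply([0,0,.0996])+o['tcp_pos']; print(o['tcp_pos'],'tip expect',tip,proj(D,tip),proj(C,tip))
go(.6205,-.184,.275,180)
E
```

```text
stand hole [0.54945902 0.23624701 0.09      ] [0.5473386  0.24000774 0.09      ]
[0.54472813 0.23464169 0.15991371] [0.5489766  0.23509102 0.16109236]
[0.54796856 0.23521473 0.26169802] tip expect [0.54731371 0.23472653 0.16210137] [[253.7156481  254.57583579]] [[278.25864103 203.39201217]]
t 9.6833 pos [0.548  0.2352 0.2617] rot [-179.72   -0.38  179.96] F [-0.   0.7 -2.1] w 0.0228
shift mm [ -72.7 -419.2  -11.7] yaw rad -0.001 rows 10.2
```

{"fn": "move_arm", "kwargs": {
  "motion": [
    {"tx": -3,"ty": -30,"tz": -8,"yaw": 0},
    {"tx": -10,"ty": -70,"tz": -8,"yaw": 0},
    {"tx": -17,"ty": -110,"tz": -8,"yaw": 0},
    {"tx": -24,"ty": -150,"tz": -8,"yaw": 0},
    {"tx": -31,"ty": -190,"tz": -8,"yaw": 0}
  ]
}}

```text
clock: 10.1
tcp_pos: [0.5782, 0.0438, 0.2689]
eef_rot: [-179.7, -0.5, -180.0]
force: [0.5, -0.3, -2.8]
grip_width: 0.0226
```

```bash
python3 -c "
from h import *
go(.6205,-.184,.275,180)"
```

```text
t 10.1 pos [0.5782 0.0438 0.2689] rot [-179.73   -0.51 -179.99] F [ 0.5 -0.3 -2.8] w 0.0226
shift mm [ -42.2 -227.8   -5.4] yaw rad 0.0 rows 5.6
```

{"fn": "move_arm", "kwargs": {
  "motion": [
    {"tx": -8,"ty": -40,"tz": -5,"yaw": 0},
    {"tx": -16,"ty": -80,"tz": -5,"yaw": 0},
    {"tx": -24,"ty": -120,"tz": -5,"yaw": 0},
    {"tx": -32,"ty": -160,"tz": -5,"yaw": 0},
    {"tx": -40,"ty": -190,"tz": -5,"yaw": 0}
  ]
}}

```text
clock: 10.52
tcp_pos: [0.6176, -0.1496, 0.2727]
eef_rot: [-179.7, -0.7, 179.9]
force: [0.4, 0.3, -1.8]
grip_width: 0.0228
```

{"fn": "move_arm", "kwargs": {
  "motion": [
    {"tx": -2,"ty": -20,"tz": -2,"yaw": 0},
    {"tx": -2,"ty": -36,"tz": -2,"yaw": 0},
    {"tx": -2,"ty": -36,"tz": -2,"yaw": 0},
    {"tx": -2,"ty": -36,"tz": -2,"yaw": 0},
    {"tx": -2,"ty": -36,"tz": -2,"yaw": 0}
  ]
}}

```text
clock: 10.93
tcp_pos: [0.6192, -0.1843, 0.2741]
eef_rot: [-179.8, -0.7, 179.9]
force: [-0.0, -0.2, -2.5]
grip_width: 0.0227
```

```bash
python3 -c "
from h import *
for i in range(4): read_camera('wrist')
snap('wrist','wrist6.png'); snap('side','side6.png')
go(.6206,-.1836,.215,180)"
```

```text
t 11.2333 pos [ 0.6197 -0.1846  0.2751] rot [-179.72   -0.64  179.97] F [-0.1 -0.9 -1.5] w 0.0233
shift mm [-1.6  1.3 60.1] yaw rad -0.001 rows 1.4
```

View pics/wrist6.png

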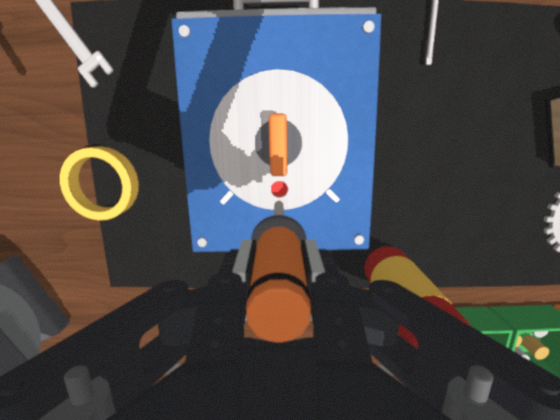

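The plate's hole (red inside) is at (279.5,189), with the shaft tip just below it at (279,206).

```bash
python3 - <<'E'
from h import *
C=cam('wrist'); im=cv2.cvtColor(cv2.imread('pics/wrist6.png'),cv2.COLOR_BGR2HSV); H,S,V=[im[...,i].astype(int) for i in range(3)]
ys,xs=np.nonzero((((H<10)|(H>170))&(S>120))[178:202,268:292]); print(xs.min()+268,xs.max()+268,ys.min()+178,ys.max()+178)
print(onz(C,(xs.mean()+268,ys.mean()+178),.105))
o=get_obs(); R=Ro.from_euler('xyz',o['eef_rot'],degrees=True)
tip=R.apply([0,0,.0996])+o['tcp_pos']; print(tip)
for z in(.112,.086,.076):
  t=np.array([.6206,-.1837,z]); print(R.inv().apply(t-tip)*1000)
E
```

```text
272 286 181 195
[ 0.62111217 -0.18477994  0.105     ]
[ 0.61858599 -0.18506876  0.17549869]
[-2.72533389  1.68510694 63.46452671]
[-3.01697053  1.81420569 89.46257052]
[-3.12913847  1.86385905 99.46181813]
```

{"fn": "move_arm", "kwargs": {
  "motion": [
    {"tx": -2.5,"ty": 1,"tz": 10,"yaw": 0},
    {"tx": -2.5,"ty": 1,"tz": 28,"yaw": 0},
    {"tx": -2.5,"ty": 1,"tz": 45,"yaw": 0},
    {"tx": -2.5,"ty": 1,"tz": 57,"yaw": 0},
    {"tx": -2.5,"ty": 1,"tz": 57,"yaw": 0}
  ]
}}

```text
clock: 11.65
tcp_pos: [0.6193, -0.1825, 0.2134]
eef_rot: [-179.9, -1.1, 180.0]
force: [-0.6, 0.3, -1.6]
grip_width: 0.0229
```

```bash
python3 - <<'E'
from h import *
for i in range(6): read_camera('wrist')
im=snap('wrist','wrist7.png'); s=snap('side','side7.png')
cv2.imwrite('pics/side7z.png',cv2.resize(s[140:240,230:350],None,fx=5,fy=5,interpolation=cv2.INTER_CUBIC)[...,::-1])
o=get_obs(); R=Ro.from_euler('xyz',o['eef_rot'],degrees=True)
tip=R.apply([0,0,.0996])+o['tcp_pos']; print(o['tcp_pos'],o['eef_rot'],o['force'],tip)
for z in(.09,.076): print(R.inv().apply(np.array([.6207,-.184,z])-tip)*1000)
E
```

```text
[ 0.62220201 -0.18415674  0.21937467] [-179.6622639    -0.52231261  179.96185289] [-0.38051515 -0.2236905  -1.01722917] [ 0.62129368 -0.18474324  0.11978054]
[ 0.32267441  0.91839512 29.77982377]
[ 0.19505113  1.00091571 43.77899884]
```

View pics/wrist7.png

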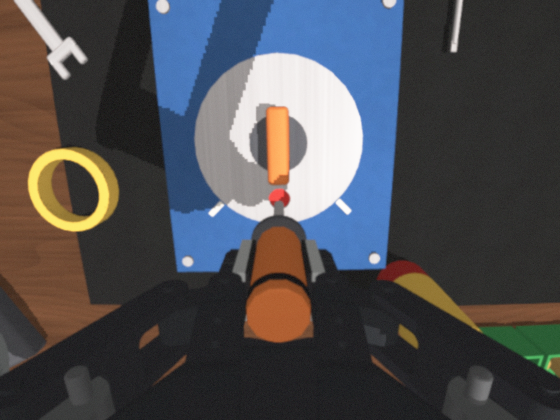

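View pics/side7z.png

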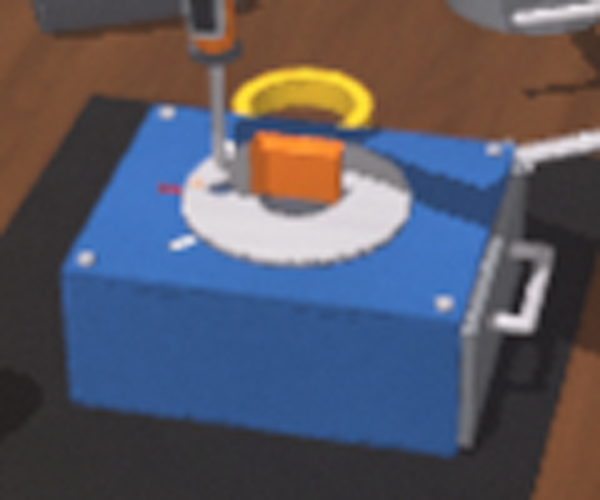

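The tip is aligned over the hole at wrist px (279,200). Descending into it.

{"fn": "move_arm", "kwargs": {
  "motion": [
    {"tx": 0,"ty": 0.5,"tz": 7,"yaw": 0},
    {"tx": 0,"ty": 0.5,"tz": 14,"yaw": 0},
    {"tx": 0,"ty": 0.5,"tz": 22,"yaw": 0},
    {"tx": 0,"ty": 0.5,"tz": 29,"yaw": 0},
    {"tx": 0,"ty": 0.5,"tz": 29,"yaw": 0}
  ]
}}

```text
clock: 12.47
tcp_pos: [0.6202, -0.1831, 0.1871]
eef_rot: [-179.8, -0.8, 180.0]
force: [-0.4, 0.9, -1.9]
grip_width: 0.0226
```

```bash
cat > tip.py <<'E'
from h import *
for i in range(4): read_camera('wrist')
o=get_obs(); R=Ro.from_euler('xyz',o['eef_rot'],degrees=True)
tip=R.apply([0,0,.0996])+o['tcp_pos']; print(o['clock'],o['tcp_pos'],o['eef_rot'],o['force'],tip)
for z in(.09,.076): print(R.inv().apply(np.array([.6207,-.184,z])-tip)*1000)
E
python3 tip.py
```

```text
12.6667 [ 0.62214537 -0.18390079  0.19052161] [-179.65624899   -0.50261778  179.9635184 ] [-0.89210179 -0.83470868 -1.28703615] [ 0.62127129 -0.18449779  0.09092724]
[0.56345215 0.50301337 0.92921599]
[ 0.44064103  0.58700386 14.92842536]
```

In the hole with no contact force. Press.

{"fn": "move_arm", "kwargs": {
  "motion": [
    {"tx": 0,"ty": 0.3,"tz": 4,"yaw": 0},
    {"tx": 0,"ty": 0.3,"tz": 8,"yaw": 0},
    {"tx": 0,"ty": 0.3,"tz": 12,"yaw": 0},
    {"tx": 0,"ty": 0.3,"tz": 15,"yaw": 0},
    {"tx": 0,"ty": 0.3,"tz": 15,"yaw": 0}
  ]
}}

```text
clock: 13.08
tcp_pos: [0.6227, -0.184, 0.1759]
eef_rot: [-179.6, -0.4, 180.0]
force: [1.0, 0.5, 3.4]
grip_width: 0.0225
```

```bash
python3 tip.py; python3 -c "
from h import *
s=snap('side','side8.png')
cv2.imwrite('pics/side8z.png',cv2.resize(s[140:240,230:350],None,fx=5,fy=5,interpolation=cv2.INTER_CUBIC)[...,::-1])"
```

```text
13.2833 [ 0.62266806 -0.18400977  0.17627981] [-179.60992354   -0.39692851  179.9609132 ] [ 1.34222989 -0.03741486  2.77969414] [ 0.62197762 -0.18468739  0.07668451]
[  1.37030678   0.59590858 -13.31068032]
[1.27331962 0.69121921 0.68865929]
```

View pics/side8z.png

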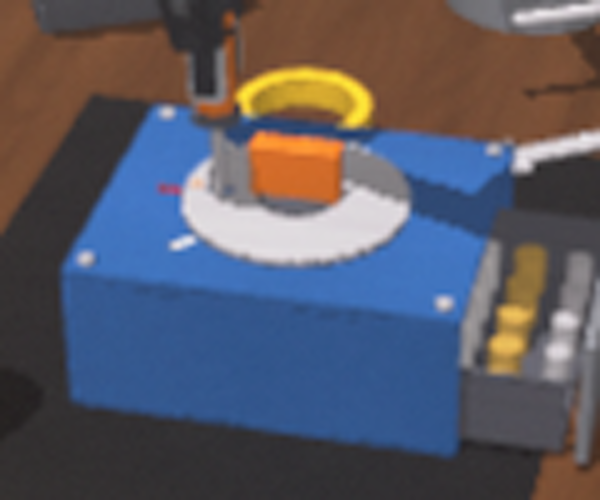

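The tray has sprung out. Withdrawing straight up.

{"fn": "move_arm", "kwargs": {
  "motion": [
    {"tx": 0,"ty": 0,"tz": -10,"yaw": 0},
    {"tx": 0,"ty": 0,"tz": -25,"yaw": 0},
    {"tx": 0,"ty": 0,"tz": -45,"yaw": 0},
    {"tx": 0,"ty": 0,"tz": -70,"yaw": 0},
    {"tx": 0,"ty": 0,"tz": -95,"yaw": 0}
  ]
}}

```text
clock: 13.75
tcp_pos: [0.6215, -0.1826, 0.2701]
eef_rot: [-179.7, -0.7, 180.0]
force: [0.7, -0.6, -1.4]
grip_width: 0.0225
```

```bash
python3 tip.py; python3 -c "
from h import *
go(.55,.236,.275,180)"
```

```text
13.95 [ 0.62280926 -0.18316779  0.27080949] [-179.63349859   -0.46259126  179.95858202] [-0.34690986 -0.86449089 -2.07551973] [ 0.62200468 -0.18380432  0.17121477]
[ 0.64879542  0.32292581 81.2222516 ]
[ 0.53576428  0.41247547 95.22150889]
t 13.95 pos [ 0.6228 -0.1832  0.2708] rot [-179.63   -0.46  179.96] F [-0.3 -0.9 -2.1] w 0.023
shift mm [ 73.1 419.1  -6.3] yaw rad -0.001 rows 10.2
```

{"fn": "move_arm", "kwargs": {
  "motion": [
    {"tx": 3,"ty": 30,"tz": -4,"yaw": 0},
    {"tx": 10,"ty": 68,"tz": -4,"yaw": 0},
    {"tx": 17,"ty": 107,"tz": -4,"yaw": 0},
    {"tx": 24,"ty": 146,"tz": -4,"yaw": 0},
    {"tx": 32,"ty": 186,"tz": -4,"yaw": 0}
  ]
}}

```text
clock: 14.37
tcp_pos: [0.5885, 0.0044, 0.2703]
eef_rot: [-179.7, -0.8, 179.9]
force: [0.9, 0.5, -1.8]
grip_width: 0.0229
```

{"fn": "move_arm", "kwargs": {
  "motion": [
    {"tx": 7,"ty": 40,"tz": -2,"yaw": 0},
    {"tx": 14,"ty": 80,"tz": -2,"yaw": 0},
    {"tx": 21,"ty": 120,"tz": -2,"yaw": 0},
    {"tx": 28,"ty": 158,"tz": -2,"yaw": 0},
    {"tx": 34,"ty": 190,"tz": -2,"yaw": 0}
  ]
}}

```text
clock: 14.78
tcp_pos: [0.5519, 0.1968, 0.2683]
eef_rot: [-179.6, -1.2, 180.0]
force: [0.7, 0.3, -2.0]
grip_width: 0.0228
```

```bash
python3 tip.py|head -1; python3 -c "
from h import *
go(.55,.236,.265,180)"
```

```text
14.9833 [0.55298262 0.19494711 0.26884307] [-179.57796352   -1.13296475 -179.96425032] [ 0.00836948  0.42584858 -1.25962199] [0.55101378 0.19421225 0.16926524]
t 14.9833 pos [0.553  0.1949 0.2688] rot [-179.58   -1.13 -179.96] F [ 0.   0.4 -1.3] w 0.0226
shift mm [ 2.9 41.1  3.6] yaw rad 0.001 rows 1.0
```

{"fn": "move_arm", "kwargs": {
  "motion": [
    {"tx": 1,"ty": 20,"tz": 0,"yaw": 0},
    {"tx": 1,"ty": 41,"tz": 0,"yaw": 0},
    {"tx": 1,"ty": 41,"tz": 0,"yaw": 0},
    {"tx": 1,"ty": 41,"tz": 0,"yaw": 0}
  ]
}}

```text
clock: 15.32
tcp_pos: [0.5516, 0.2348, 0.267]
eef_rot: [-179.5, -1.3, -180.0]
force: [0.9, -0.0, -2.1]
grip_width: 0.0226
```

```bash
python3 tip.py|head -1; python3 -c "
from h import *
s=snap('wrist','wrist9.png'); 
o=get_obs(); R=Ro.from_euler('xyz',o['eef_rot'],degrees=True)
tip=R.apply([0,0,.0996])+o['tcp_pos']
for z in (.1,.012): print(R.inv().apply(np.array([.55,.236,z])-tip)*1000)
s=snap('side','side9.png')
cv2.imwrite('pics/side9z.png',cv2.resize(s[200:340,200:320],None,fx=4,fy=4,interpolation=cv2.INTER_CUBIC)[...,::-1])"
```

```text
15.5167 [0.55211948 0.23440369 0.2681035 ] [-179.53411505   -1.17815307  179.92727032] [ 0.09846899 -0.24715518 -1.28939105] [0.55007063 0.23359643 0.16852785]
[-1.22047925  2.7092976  68.74347353]
[ -2.99325057   3.40314032 156.72287943]
```

View pics/wrist9.png

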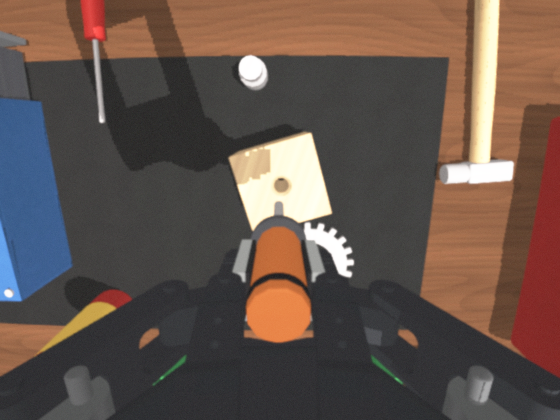

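View pics/side9z.png

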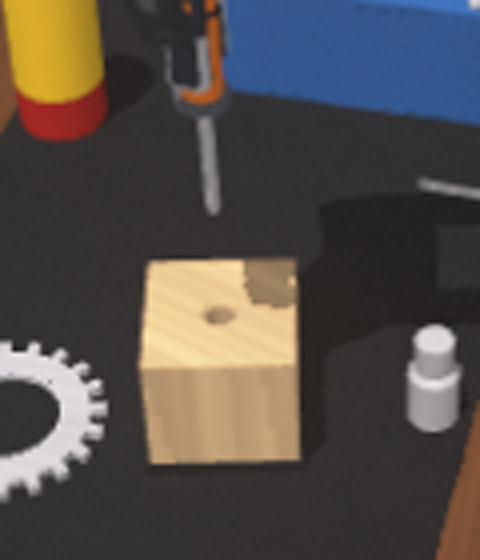

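Hole at wrist px (281.5,185). The pin is just above it and slightly tilted, about 1 deg. I'll go down to just above the mouth.

{"fn": "move_arm", "kwargs": {
  "motion": [
    {"tx": -1,"ty": 2.5,"tz": 12,"yaw": 0},
    {"tx": -1,"ty": 2.5,"tz": 30,"yaw": 0},
    {"tx": -1,"ty": 2.5,"tz": 46,"yaw": 0},
    {"tx": -1,"ty": 2.5,"tz": 62,"yaw": 0},
    {"tx": -1,"ty": 2.5,"tz": 68,"yaw": 0}
  ]
}}

```text
clock: 16.03
tcp_pos: [0.5498, 0.2361, 0.1966]
eef_rot: [-179.5, -1.5, 179.9]
force: [-0.5, -0.8, -3.0]
grip_width: 0.0225
```

```bash
cat > t2.py <<'E'
from h import *
for i in range(5): read_camera('wrist')
o=get_obs(); R=Ro.from_euler('xyz',o['eef_rot'],degrees=True)
tip=R.apply([0,0,.0996])+o['tcp_pos']
print(o['clock'],o['tcp_pos'],o['eef_rot'],o['force'],'tip',tip)
for z in (.1,.011): print(R.inv().apply(np.array([.55,.236,z])-tip)*1000)
E
python3 t2.py; python3 -c "
from h import *
s=snap('wrist','wrist10.png'); cv2.imwrite('pics/wrist10z.png',cv2.resize(s[120:300,200:360],None,fx=3.3,fy=3.3,interpolation=cv2.INTER_CUBIC)[...,::-1])
print(onz(cam('wrist'),(281.5,185),.09))"
```

```text
16.2833 [0.55264281 0.23699063 0.20159021] [-179.5915222    -1.02058696  179.94598802] [ 0.25511162 -0.29112551 -1.45602892] tip [0.55086814 0.23628223 0.10200854]
[ 0.83196198 -0.268612    2.02564822]
[-0.75327582  0.36578812 91.00926782]
[0.53802852 0.23905329 0.09      ]
```

View pics/wrist10z.png

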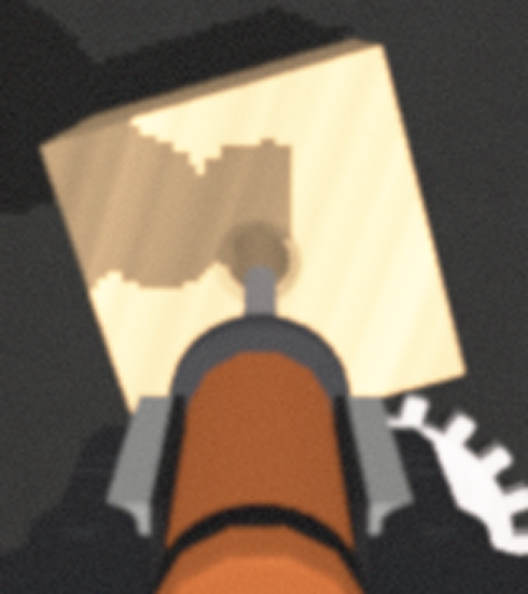

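The tip is over the hole's mouth at about (279,201), with the hole centre at (278.5,198). Lowering.

{"fn": "move_arm", "kwargs": {
  "motion": [
    {"tx": 0.5,"ty": -0.2,"tz": 10,"yaw": 0},
    {"tx": 0.3,"ty": 0,"tz": 20,"yaw": 0},
    {"tx": 0.2,"ty": 0,"tz": 32,"yaw": 0},
    {"tx": 0,"ty": 0,"tz": 44,"yaw": 0},
    {"tx": 0,"ty": 0,"tz": 50,"yaw": 0}
  ]
}}

```text
clock: 16.75
tcp_pos: [0.5501, 0.2362, 0.1486]
eef_rot: [-179.5, -1.3, 179.9]
force: [-0.2, -0.4, -2.8]
grip_width: 0.0226
```

```bash
python3 t2.py
```

```text
17.0 [0.55230309 0.23681045 0.15215272] [-179.60894691   -0.95254461  179.9476319 ] [ 1.72956897  0.70118996 -0.84447898] tip [0.55064673 0.23613218 0.0525688 ]
[  1.43502895  -0.45637275 -47.4118869 ]
[-0.04453142  0.15097819 41.5737413 ]
```

{"fn": "move_arm", "kwargs": {
  "motion": [
    {"tx": 0,"ty": 0,"tz": 10,"yaw": 0},
    {"tx": 0,"ty": 0,"tz": 20,"yaw": 0},
    {"tx": 0,"ty": 0,"tz": 30,"yaw": 0},
    {"tx": 0,"ty": 0,"tz": 37,"yaw": 0},
    {"tx": 0,"ty": 0,"tz": 40,"yaw": 0}
  ]
}}

```text
clock: 17.42
tcp_pos: [0.55, 0.2361, 0.1098]
eef_rot: [-179.5, -1.2, 179.9]
force: [-4.9, -0.7, 13.9]
grip_width: 0.0227
```

```bash
python3 t2.py
```

```text
17.6667 [0.55203455 0.23667331 0.1124716 ] [-179.62539166   -0.90339619  179.94479169] [ 0.51313212 -0.68887488 -0.94434995] tip [0.5504636  0.23602363 0.01288611]
[  1.83700804  -0.59351673 -87.09373319]
[ 0.433782   -0.01169796  1.89330206]
```

{"fn": "move_arm", "kwargs": {
  "motion": [
    {"tx": 0,"ty": 0,"tz": 1,"yaw": 0},
    {"tx": 0,"ty": 0,"tz": 1.5,"yaw": 0},
    {"tx": 0,"ty": 0,"tz": 2,"yaw": 0},
    {"tx": 0,"ty": 0,"tz": 2,"yaw": 0},
    {"tx": 0,"ty": 0,"tz": 2,"yaw": 0}
  ]
}}

```text
clock: 18.08
tcp_pos: [0.552, 0.2366, 0.1105]
eef_rot: [-179.6, -0.9, 179.9]
force: [0.2, -0.7, -2.5]
grip_width: 0.0223
```

```bash
python3 t2.py;python3 -c "
from h import *
s=snap('side','side11.png')
cv2.imwrite('pics/side11z.png',cv2.resize(s[200:340,200:320],None,fx=4,fy=4,interpolation=cv2.INTER_CUBIC)[...,::-1])"
```

```text
18.3333 [0.55205704 0.23663434 0.11055096] [-179.62409429   -0.89502877  179.94785545] [-0.01183562  0.96744862 -1.31039465] tip [0.55050067 0.23598231 0.01096525]
[  1.89139599  -0.56677756 -89.01425877]
[ 0.50116583  0.01705752 -0.02703274]
```

View pics/side11z.png

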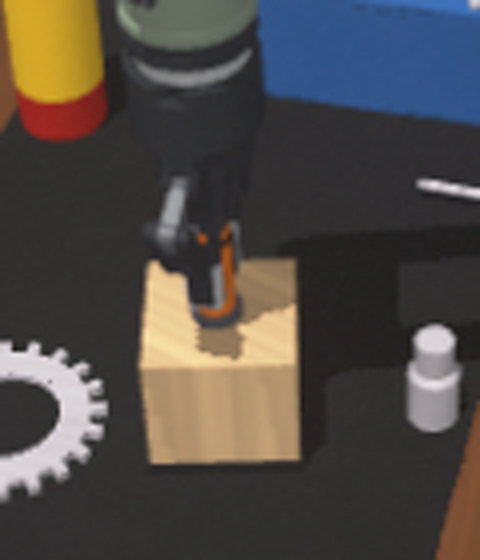

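Flange about 1 mm above the stand. I'll lower 1 mm more, then release.

{"fn": "move_arm", "kwargs": {
  "motion": [
    {"tx": 0,"ty": 0,"tz": 1,"yaw": 0},
    {"tx": 0,"ty": 0,"tz": 1,"yaw": 0},
    {"tx": 0,"ty": 0,"tz": 1,"yaw": 0}
  ]
}}

```text
clock: 18.63
tcp_pos: [0.5522, 0.2367, 0.1098]
eef_rot: [-179.6, -0.9, 179.9]
force: [0.1, 1.2, -0.5]
grip_width: 0.0227
```

{"fn": "move_arm", "kwargs": {
  "motion": [
    {"tx": 0,"ty": 0,"tz": 0,"yaw": 0},
    {"tx": 0,"ty": 0,"tz": 0,"yaw": 0},
    {"tx": 0,"ty": 0,"tz": 0,"yaw": 0},
    {"tx": 0,"ty": 0,"tz": 0,"yaw": 0},
    {"tx": 0,"ty": 0,"tz": 0,"yaw": 0}
  ],
  "grip": 1
}}

```text
clock: 19.05
tcp_pos: [0.5523, 0.2367, 0.1099]
eef_rot: [-179.6, -0.9, 179.9]
force: [-0.0, -0.0, 0.1]
grip_width: 0.0815
```

{"fn": "move_arm", "kwargs": {
  "motion": [
    {"tx": 0,"ty": 0,"tz": 0,"yaw": 0},
    {"tx": 0,"ty": 0,"tz": -15,"yaw": 0},
    {"tx": 0,"ty": 0,"tz": -40,"yaw": 0},
    {"tx": 0,"ty": 0,"tz": -75,"yaw": 0},
    {"tx": 0,"ty": 0,"tz": -115,"yaw": 0}
  ]
}}

```text
clock: 19.47
tcp_pos: [0.5522, 0.2369, 0.2236]
eef_rot: [-179.6, -1.2, 179.9]
force: [1.5, 0.1, 0.1]
grip_width: 0.0855
```

```bash
python3 -c "
from h import *
for i in range(4): read_camera('wrist')
go(.55,.236,.2)
snap('wrist','wrist12.png')
s=snap('side','side12.png'); snap('top','top12.png')"
```

```text
t 19.6667 pos [0.5552 0.2378 0.2271] rot [-179.7    -0.61  179.95] F [ 0.2 -0.3 -0.5] w 0.0853
shift mm [ 4.9 -1.7 27.2] yaw rad 0.0 rows 0.7
```

View pics/wrist12.png

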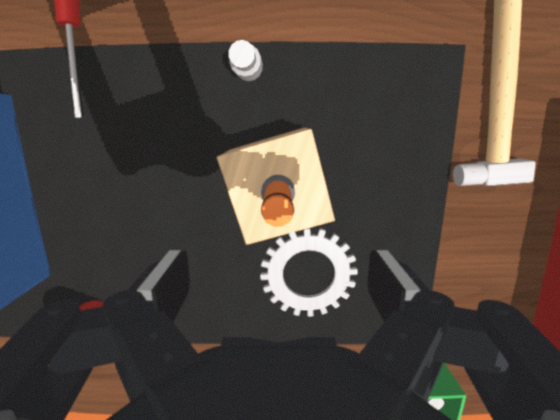

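View pics/side12.png

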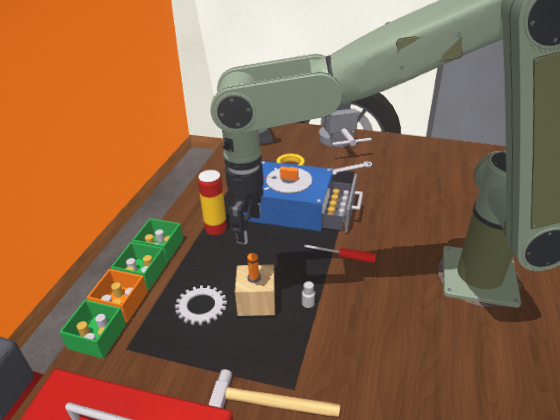

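View pics/top12.png

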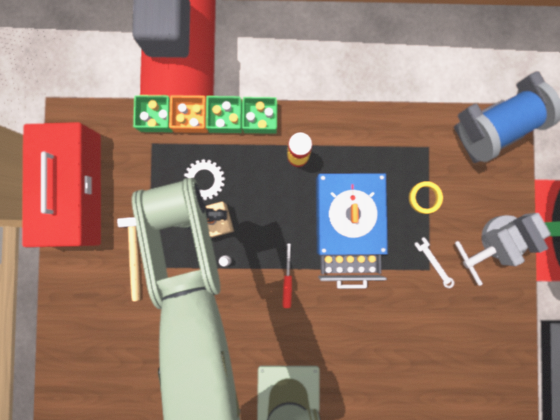

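The pin stands upright in the stand, the tray is out, the turret hole shows red at (353,197), and the bystanders look unmoved. I'll compare the pin's silhouette with the start.

```bash
python3 - <<'E'
from h import *
for f in('side0','side12'):
    h=cv2.cvtColor(cv2.imread(f'pics/{f}.png'),cv2.COLOR_BGR2HSV)[235:300,240:270].astype(int)
    ys,xs=np.nonzero((h[...,0]<14)&(h[...,1]>180)); t=ys<ys.min()+6; b=ys>ys.max()-6
    print(f,xs.min()+240,xs.max()+240,ys.min()+235,ys.max()+235,len(xs),'top x',xs[t].mean()+240,'bot x',xs[b].mean()+240)
a,b=[cv2.resize(cv2.imread(f'pics/{f}.png')[235:325,220:290],None,fx=5,fy=5,interpolation=cv2.INTER_CUBIC) for f in('side0','side12')]
cv2.imwrite('pics/cmp.png',np.hstack([a,b]))
E
```

```text
side0 248 258 253 278 191 top x 253.28 bot x 254.0
side12 247 257 253 278 209 top x 252.5581395348837 bot x 253.3125
```

View pics/cmp.png

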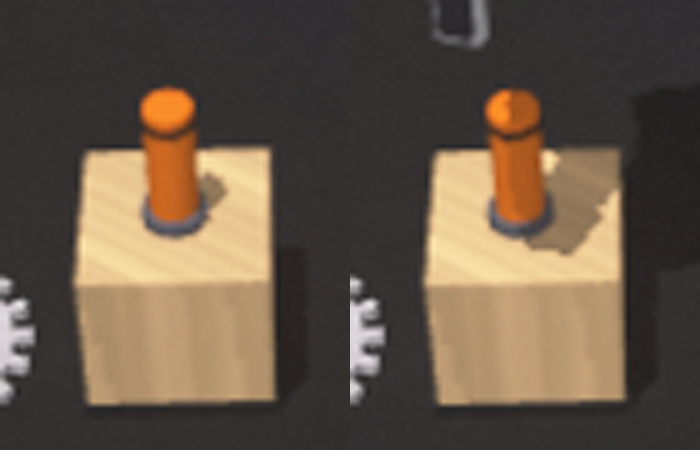

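The pin has the same height and slope as at the start and is fully home. The gripper is clear, so I'm handing in.

```bash
python3 -c "
from h import *
print(sign_off())"
```

```text
the job is handed in; nothing more can be done
None
```

The job is done and handed in at about 19.8 s, well inside the 69 s limit; `sign_off()` gives no verdict.

- **Turret:** I turned it 45° counter-clockwise by its bar. The wrist picture afterwards showed the hole at the red mark with the red catch visible through it, and the last top view still shows it there.
- **Catch and tray:** I lowered the pin through the hole and pressed the catch about 9–10 mm. The tray sprang out and was still out in the last pictures.
- **Pin:** It is back upright in its stand. In the last side picture its handle spans the same rows as at the start (253–278) with the same slope, about 1 pixel to one side, so the flange is down on the stand.
- **Other things:** The gripper was open and clear above the pin at hand-in. By eye the other items on the bench look unmoved, though I did not measure them.

**Deviations:** My first move call was rejected as invalid and moved nothing. The tool drifted to about 1° of tilt while carrying the pin. While I was lowering the pin into the stand, the arm overshot and the force briefly reached about 14 N. The highest force in any reading was that 14 N, against the 40 N and 120 N limits.

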